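# Open the tray shaker's hood and slide the top sample tray across onto its pad

## Robot

A 6-joint arm with a two-finger parallel gripper is mounted at the origin on the work surface. World frame = base frame: x ahead of the robot, y to its left, z up, the work surface at z = 0. Lengths are in m, angles in rad, forces in N, time in s.
With the tool pointing down it reaches from about 0.3 to 0.775 m from the base axis. Payload 14.6 kg.
Tool frame: the origin (TCP) lies at the very end of the fingers, on their centre line; the grasp point (between the pads) lies 19 mm behind it; x points along the fingers, y is the direction in which the jaws open and shut, and the axes are right-handed (so a half turn about x gives the same grasp; the last joint's range is limited). The gripper opens to 94 mm and grips with 3 to 60 N. Pads are 16 mm wide; open, the fingers measure 119 mm over their backs; the gripper's body (75 mm by 177 mm) begins 78 mm behind the grasp point.
Start: joints at [1.065, 0.3, 1.521, -0, 1.321, -0.067], TCP at [0.234, 0.498, 0.205] pointing down, gripper open.
Joint ranges: [-3.03, 3.03], [-0.79, 2.21], [0.23, 2.52], [-1.04, 4.18], [0, 3.07], [-2.55, 2.55]. Speed limits (rad/s): [2.22, 2.22, 2.57, 3.14, 3.14, 3.14].

## Interface

Orientations are given as [roll, pitch, yaw] about the fixed x, y, z axes, in that order (R = Rz(yaw) Ry(pitch) Rx(roll)).
In Python, from station import ctrl, viewer, hand_in gives the robot as it stands. The module is installed in compiled form; this text tells all that it offers.
- The arm moves only by the tool play_rows, never from a script. Its argument "deltas" is a list that holds one entry, the list of rows, each a list of 7 numbers: the shift along the tool's x, y, z in mm, then the turn, a rotation vector about the tool's x, y, z in rad, then the finger opening in mm, from 0 to 94. In form: [[[dx, dy, dz, ax, ay, az, gripper], ...]]. A call has 1 to 10 rows; each row shifts and turns the commanded pose from where the row before left it, along the tool's axes as they then stand; what a row does not reach is not made up. A row lasts 1/10 s, in which the tool goes at most 50 mm and 8.59 degrees, less where a joint would pass 70% of its speed; a pose out of reach is approached as far as the arm can. A call with a gripper value outside its range is refused whole. The fingers move at their own pace and stop on an object; "grip_force" is the grip in N (left out, the last holds). Time passes only in rows, so rows that do not move let the fingers close. It gives the time, the measured TCP pose, the force and the opening at its end, in the units of the state.
- ctrl.get_obs(): the state, without advancing time (a new reading comes with each control period).
- viewer.camera(name): name is "scene" or "side" or "wrist"; returns a dict with "img" (420x560x3 uint8, red, green, blue), "fx", "fy", "cx", "cy" (pixels), "rvec" (rotation vector, rad) and "tvec" (3), from world to camera coordinates, as OpenCV has them. Camera axes: x right, y down, z forward; pixel columns grow to the right and rows downward; lengths in m; the calibration is good to about 2 mm. A picture is of the moment at which its call begins. There is no depth.
- hand_in(): hands the job in, once; it reports no verdict.
The state is a dict: "time_s": time; "qpos": joint angles; "joint_vel": joint speeds; "tau": joint torques, N m; "ee_pos": TCP position; "eef_rot": TCP orientation; "force": force on the tool from outside, world axes, zero at the start; "moment": the same for the moment, N m; "grip_width": finger opening in m.
Only numpy, scipy, OpenCV 4.12 (cv2) and the standard library are available. Lean on these libraries where they do the work, as an engineer would, in place of code of your own. Each camera call takes 0.05 s, during which the arm holds its last target.

## Task

Load the shaker: swing its clear hood up and back past its balance point so that it stays fully open by itself, then slide the top tray of the stack beside it sideways onto the shaker. Slide it flat, without picking it up, until it is centred on the dark pad, lying wholly on it and square with it. Leave the hood open, and do not disturb the two trays below or the other things around.

Things in the scene. Friction and masses are not known exactly. Their poses are not given: they have to be found in the camera images.
- shaker: Benchtop tray shaker, fixed to the bench: a low white base 200 mm (its x) by 150 mm (its y) and 44 mm high, open flat top, no rim. Origin at the centre of its underside, on the bench; its -x side is the front (towards the robot), +x the hinge side. Turned up to 0.25 rad about the vertical.
- pad (a point): Centre of the dark rubber pad on the base's top (44 mm above the bench), same axes as the shaker. The pad is flush with the top, 150 mm along x by 84 mm along y.
- hood (a joint): Angle of the clear hood over the base: 0 closed, grows as it swings up and back (towards the shaker's +x), stop at 1.83 rad. The hood is a box open underneath, 175 mm (x) by 124 mm (y) by 70 mm high, 4 mm walls, white front wall, 0.35 kg. It has no stiff hinge: let go below about 1.1 rad it falls shut; beyond about 1.2 rad it falls back to the stop and stays there by itself. Fully open it stands entirely behind the hinge line.
- hood_hinge (a point): Point on the hood's hinge line (parallel to the shaker's y), at the middle of its width: 90 mm towards +x from the pad's centre, 45 mm above the bench. Its axes turn with the hood.
- hood_bar (a point): Middle of the hood's steel pull bar: a round bar 10 mm thick and 90 mm long, parallel to the shaker's y, held 45 mm in front of the hood's front wall (40 mm clear gap behind it) by a leg at each end. Closed, it is 220 mm from the hinge towards -x, 50 mm above the hinge height and 20 mm below the hood's top. Its axes turn with the hood.
- stand: Thin aluminium plate fixed to the bench, 150 x 68 x 6 mm, under the stack, close beside the shaker's base (either on its +y or on its -y side). Origin at the centre of its underside.
- tray_top: Top tray of the stack of three alike rigid white sample trays with round grey wells: a plain block 130 mm (its x) by 60 mm (its y) by 20 mm high, 0.1 to 0.2 kg. Origin at the centre of its underside, which starts 46 mm above the bench, 2 mm higher than the shaker's top. Its long side lies nearly along the shaker's x. The gap between the trays' side and the shaker's base is about 5 to 30 mm, measured horizontally.
- tray_mid: Middle tray, same size, loose, directly under the top one; origin at the centre of its underside.
- tray_low: Bottom tray, same size, loose, lying on the stand; origin at the centre of its underside.
- tube_rack: Bystander: white rack with capped tubes, 150 x 60 mm, 72 mm high over the caps, loose, standing on the other side of the shaker from the stack. Origin at the centre of its underside.
- soap: Bystander: green bottle, 64 mm across, 150 mm high, loose, standing well to the left. Origin at the centre of its underside.
- carton: Bystander: cardboard box 120 x 220 x 70 mm, loose, well to the right. Origin at the centre of its underside.
Things that resemble listed ones, but are neither listed nor needed, are in the scene too. What is shaped like the tray_top but green or turquoise is not meant.

How it is judged:
On the way, in this order (a step that is already met when the one before it is completed fails the run):
1. the hood is fully open and stays so by itself, touched by nothing (value of joint hood above 1.7 rad and contact force between shaker and the arm below 0.1 N and contact force between shaker and the fingers below 0.1 N), for 0.2 s.
2. the top tray lies flat on the shaker's pad (x of tray_top in the frame of pad between -0.012 and 0.012 m and y of tray_top in the frame of pad between -0.014 and 0.014 m and z of tray_top in the frame of pad below 0.003 m), for 0.2 s.
At the end, for the whole second after the job is handed in: Hood open beyond 1.7 rad; top tray at rest, flat on the shaker, centre within 12 mm (shaker x) and 14 mm (y) of the pad centre, long side within 0.2 rad of shaker x; lower trays within 12 mm, rack, bottle and carton within 20 mm of their starts (all of step 2 and value of joint hood above 1.7 rad and z of tray_top in the frame of pad above -0.003 m and angle between the x axis of tray_top and the x axis of pad, either way round below 0.2 rad and angle between tray_top's own z axis and vertical below 0.05 rad and linear speed of tray_top below 0.02 m/s and distance of each of tray_mid, tray_low from where it was at the start of the episode below 0.012 m and distance of each of tube_rack, soap, carton from where it was at the start of the episode below 0.02 m); the robot touches nothing.
It fails at once if the top tray is picked up (its centre more than 15 mm above its starting height) (height (world z) of tray_top above 0.061 m).
It fails at once if the top tray is tipped more than 0.25 rad (angle between tray_top's own z axis and vertical above 0.25 rad).
It fails at once if a lower tray is disturbed (shifted more than 12 mm) (distance of any of tray_mid, tray_low from where it was at the start of the episode above 0.012 m).
It fails at once if a bystander is shifted more than 20 mm or tipped (distance of any of tube_rack, soap, carton from where it was at the start of the episode above 0.02 m or angle between any of soap, tube_rack's own z axis and vertical above 0.4 rad).
It also fails if it takes over 54 s, if anything falls off the work surface, if the arm or the gripper's body presses on something with over 40 N, if the wrist force passes 120 N, or if a joint passes its speed limit or range.

## Working session

There is one attempt and no reset: what is moved stays moved. The work goes in short steps, Python scripts to look and compute and a tool call to move; the robot and the scene stay as the last step left them, time stands still between calls to the robot, and variables do not carry over. Pictures are saved under pics/ and viewed, and the job is handed in when it is done.

Besides the shell and the picture viewer there is one more tool, called after ">>>" by a JSON object that holds its "name" and its "arguments". play_rows: Moves the arm, as the interface text tells. Its arguments: {"type":"object","properties":{"deltas":{"type":"array","items":{"type":"array","items":{"type":"array","items":{"type":"number"}}}},"grip_force":{"type":"number"}},"required":["deltas"]}

```bash
mkdir -p pics; cat > h.py <<'E'
import numpy as np, cv2
from station import ctrl, viewer, hand_in
def shot(n,f):
    c=viewer.camera(n); cv2.imwrite('pics/'+f,c['img'][:,:,::-1]); 
    np.savez('pics/'+f[:-4]+'.npz',**c); return c
def ld(f): return dict(np.load('pics/'+f+'.npz'))
def K(c): return np.array([[c['fx'],0,c['cx']],[0,c['fy'],c['cy']],[0,0,1.]],float)
def proj(c,P): return cv2.projectPoints(np.array(P,float).reshape(-1,3),np.array(c['rvec'],float),np.array(c['tvec'],float),K(c),None)[0].reshape(-1,2)
def unproj(c,uv,z):
    R=cv2.Rodrigues(np.array(c['rvec'],float))[0]; t=np.array(c['tvec'],float).reshape(3); o=-R.T@t
    uv=np.array(uv,float).reshape(-1,2); d=(np.linalg.inv(K(c))@np.c_[uv,np.ones(len(uv))].T).T@R
    return o+d*((z-o[2])/d[:,2])[:,None]
E
python3 - <<'E'
from h import *
for n in ['scene','side','wrist']:
    c=shot(n,n+'0.png'); R=cv2.Rodrigues(np.array(c['rvec'],float))[0]; print(n,-R.T@np.array(c['tvec']).reshape(3),R[2],c['fx'])
print(ctrl.get_obs())
E
```

```text
scene [1.24064996 0.0042772  1.13303191] [-0.54496561 -0.01244708 -0.83836601] 457.6396987366003
side [ 0.41157934 -1.05383195  0.827854  ] [ 0.11501837  0.79965351 -0.58934289] 415.3240138828389
wrist [0.17129862 0.52620381 0.38520374] [ 0.21738463 -0.10282634 -0.97065476] 314.31524575751007
{'time_s': 0.15, 'qpos': array([ 1.06539338e+00,  3.00316294e-01,  1.52144078e+00, -2.40397353e-05,
        1.32069874e+00, -6.66103457e-02]), 'joint_vel': array([-0.00136827,  0.00042082, -0.0033628 , -0.00109925, -0.00011858,
       -0.00171802]), 'tau': array([-2.38125394e-03, -5.31963837e+01, -3.52820921e+01,  7.07505341e-02,
        2.35531863e-02, -6.77045978e-05]), 'ee_pos': array([0.23358135, 0.49771265, 0.2050306 ]), 'eef_rot': array([-1.61043454,  1.56993286, -2.04922118]), 'force': array([-0.55627865,  0.51224648,  0.02576142]), 'moment': array([ 0.0356483 , -0.00583514, -0.03611134]), 'grip_width': 0.09432748987272975}
```

View pics/scene0.png

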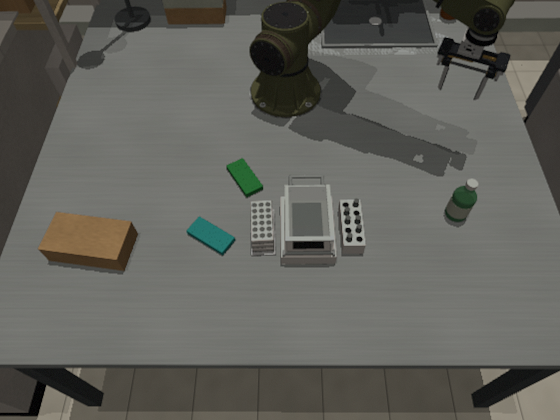

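View pics/side0.png

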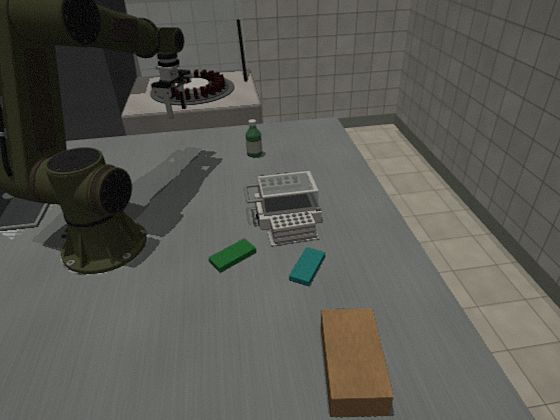

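View pics/wrist0.png

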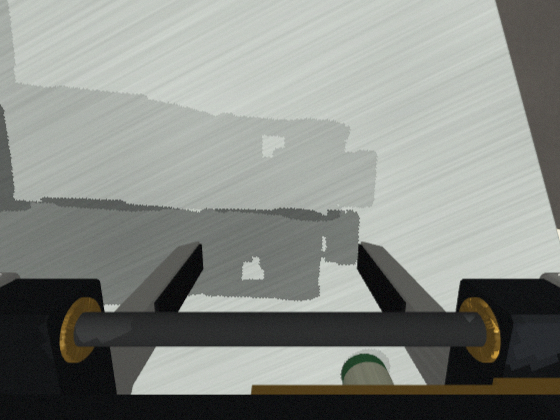

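Scene: shaker at about (308,225), white tray stack at (262,227), so the -y side. Tube rack at (352,227), soap at (461,203), carton at (90,242). The green (245,177) and turquoise (211,235) blocks are decoys. Next I'll enlarge the crops.

```bash
python3 - <<'E'
from h import *
a=cv2.imread('pics/scene0.png')[165:275,230:380]; cv2.imwrite('pics/sc.png',cv2.resize(a,None,fx=5.3,fy=5.3,interpolation=cv2.INTER_CUBIC))
a=cv2.imread('pics/side0.png')[160:260,230:340]; cv2.imwrite('pics/sd.png',cv2.resize(a,None,fx=6,fy=6,interpolation=cv2.INTER_CUBIC))
E
```

```text
(no output)
```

View pics/sc.png

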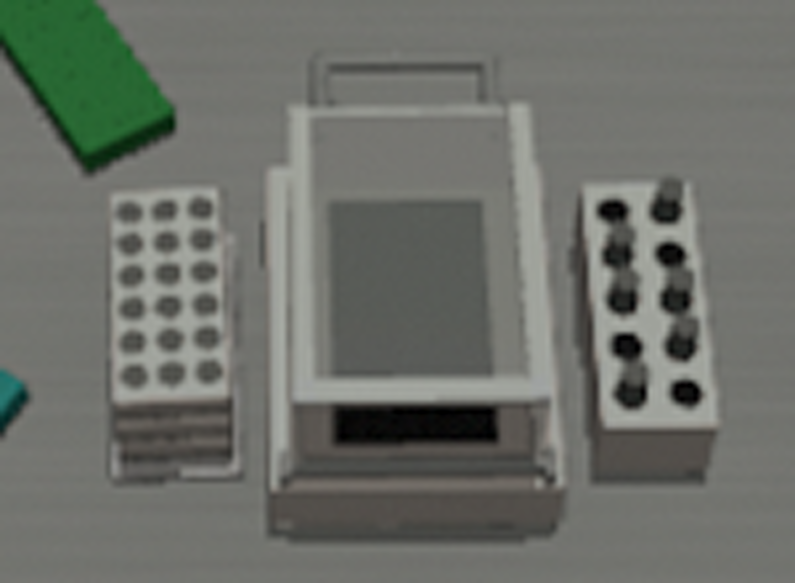

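View pics/sd.png

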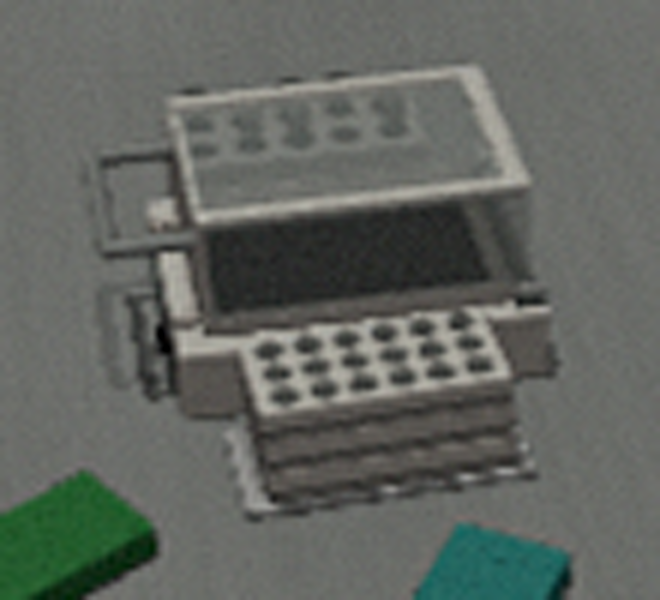

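```bash
cat > fit.py <<'E'
from h import *
from scipy.optimize import least_squares
def cr(p,s,o): return (np.array(p,float)+.5)/s-.5+np.array(o)
S=lambda p:cr(p,5.3,(230,165)); D=lambda p:cr(p,6,(230,160))
cs,cd=ld('scene0'),ld('side0')
def fit(pts,x0):
    def r(x):
        c,s=np.cos(x[2]),np.sin(x[2]); out=[]
        for cam,uv,P in pts:
            W=[x[0]+c*P[0]-s*P[1],x[1]+s*P[0]+c*P[1],P[2]]
            out.append((proj(cam,W)[0]-uv))
        return np.array(out)
    f=least_squares(lambda x:r(x).ravel(),x0,x_scale=[.01,.01,.05]); print(np.round(f.x,4)); print(np.round(r(f.x),1).tolist()); return f.x
E
python3 - <<'E'
from fit import *
hx0,hx1,hy,zt=-.085,.09,.062,.115
sh=[(cs,S((290,105)),(hx0,-hy,zt)),(cs,S((528,103)),(hx0,hy,zt)),(cs,S((552,402)),(hx1,hy,zt)),(cs,S((292,404)),(hx1,-hy,zt)),
(cs,S((268,490)),(.1,-.075,.044)),(cs,S((565,488)),(.1,.075,.044)),
(cs,S((312,58)),(-.13,-.045,.095)),(cs,S((497,58)),(-.13,.045,.095)),
(cd,D((167,100)),(hx0,hy,zt)),(cd,D((195,225)),(hx0,-hy,zt)),(cd,D((530,184)),(hx1,-hy,zt)),(cd,D((483,68)),(hx1,hy,zt)),
(cd,D((176,350)),(-.1,-.075,.044)),(cd,D((549,306)),(.1,-.075,.044))]
fit(sh,[.5,0,0])
a,b,z=.065,.03,.066
fit([(cs,S((112,190)),(-a,-b,z)),(cs,S((216,188)),(-a,b,z)),(cs,S((232,402)),(a,b,z)),(cs,S((112,404)),(a,-b,z)),
(cd,D((262,418)),(-a,-b,z)),(cd,D((516,378)),(a,-b,z)),(cd,D((480,306)),(a,b,z)),(cd,D((236,338)),(-a,b,z))],[.5,-.1,0])
E
```

```text
[0.5807 0.0607 0.006 ]
[[-0.1, 0.4], [0.1, 0.4], [-0.3, -0.4], [-0.0, -0.4], [-0.2, -0.2], [0.2, -0.3], [1.7, 0.6], [-1.5, 0.3], [0.0, -0.2], [-0.0, -0.3], [-0.0, 0.2], [-0.7, -0.5], [0.2, 0.4], [0.3, 0.3]]
[ 0.5778 -0.0659  0.0557]
[[-1.0, 0.1], [0.6, -0.6], [-0.5, -0.8], [-0.3, -0.1], [-0.2, -1.1], [0.1, -1.0], [0.8, -0.5], [0.4, 0.3]]
```

```bash
cat > plan.py <<'E'
from h import *
from scipy.spatial.transform import Rotation as Ro
SH=np.array([.5807,.0607]); SY=.006
def cur():
    o=ctrl.get_obs(); return np.array(o['ee_pos']),Ro.from_euler('xyz',o['eef_rot']),o
def go(p,yaw):
    """tool down, jaw axis (tool y) along world angle yaw (mod pi, smaller turn); total delta in tool axes"""
    p0,R0,o=cur(); best=None
    for s in (0,np.pi):
        y=np.array([np.cos(yaw+s),np.sin(yaw+s),0]); x=np.array([0,0,-1.]); R=Ro.from_matrix(np.c_[x,y,np.cross(x,y)])
        rv=(R0.inv()*R).as_rotvec()
        print('shift mm',np.round(R0.inv().apply(np.array(p)-p0)*1e3,1),'rot',np.round(rv,3))
    print('pos',np.round(p0,4),'q',np.round(o['qpos'],3),'F',np.round(o['force'],1),'w',round(o['grip_width'],4)); print(np.round(R0.as_matrix(),3).tolist())
def bar(th):
    a=th+np.arctan2(50,220); r=np.hypot(.22,.05); d=.09-r*np.cos(a)
    return np.array([SH[0]+d*np.cos(SY),SH[1]+d*np.sin(SY),.045+r*np.sin(a)])
E
python3 - <<'E'
from plan import *
print(bar(0)); b=bar(0); go([b[0],b[1],.2],SY)
c=ld('scene0'); print('soap',unproj(c,(459,216),.0),'rack',unproj(c,[(340.5,200),(360.5,200),(342.5,245),(365,245)],.05))
E
```

```text
[0.45070234 0.05992    0.095     ]
shift mm [   5.3 -304.1  382.5] rot [1.126e+00 0.000e+00 1.000e-03]
shift mm [   5.3 -304.1  382.5] rot [-2.016e+00 -1.000e-03  1.000e-03]
pos [0.2336 0.4977 0.205 ] q [ 1.065  0.3    1.521 -0.     1.321 -0.067] F [-0.6  0.5  0. ] w 0.0943
[[-0.0, 0.425, 0.905], [-0.001, 0.905, -0.425], [-1.0, -0.001, -0.0]]
soap [[0.52672525 0.50642244 0.        ]] rack [[0.50295195 0.15860772 0.05      ]
 [0.50319492 0.21563302 0.05      ]
 [0.64909804 0.1541936  0.05      ]
 [0.64925532 0.21444447 0.05      ]]
```

>>> {"name": "play_rows", "arguments": {"deltas": [[[0, -28, 36, 0, 0, 0, 94], [0, -28, 36, 0, 0, 0, 94], [0, -28, 36, 0, 0, 0, 94], [0, -28, 36, 0, 0, 0, 94], [0, -28, 36, 0, 0, 0, 60], [0, -28, 36, 0, 0, 0, 42], [0, -28, 36, 0, 0, 0, 42], [0, -28, 36, 0, 0, 0, 42], [0, -28, 36, 0, 0, 0, 42], [0, -28, 36, 0, 0, 0, 42]]]}}

```text
time_s: 1.15
ee_pos: [0.4411, 0.0896, 0.2055]
eef_rot: [0.792, 1.571, 0.353]
force: [0.4, 0.1, 0.2]
grip_width: 0.0496
```

>>> {"name": "play_rows", "arguments": {"deltas": [[[0, 0, 0, 0.125, 0, 0, 42], [0, 0, 0, 0.125, 0, 0, 42], [0, 0, 0, 0.125, 0, 0, 42], [0, 0, 0, 0.125, 0, 0, 42], [0, 0, 0, 0.125, 0, 0, 42], [0, 0, 0, 0.125, 0, 0, 42], [0, 0, 0, 0.125, 0, 0, 42], [0, 0, 0, 0.125, 0, 0, 42], [0, 0, 0, 0.126, 0, 0, 42], [0, 0, 0, 0, 0, 0, 42]]]}}

```text
time_s: 2.15
ee_pos: [0.4405, 0.0915, 0.2053]
eef_rot: [-1.391, 1.57, -2.958]
force: [-0.2, -0.3, 0.3]
grip_width: 0.042
```

```bash
python3 - <<'E'
from plan import *
b=bar(0); go([b[0],b[1],.2],SY)
E
```

```text
shift mm [ 5.3 10.1 31.6] rot [-0.002  0.     0.   ]
shift mm [ 5.3 10.1 31.6] rot [ 3.14  0.   -0.  ]
pos [0.4405 0.0915 0.2053] q [ 0.123  0.075  1.788 -0.     1.278  0.119] F [-0.2 -0.3  0.3] w 0.042
[[-0.0, 1.0, 0.004], [-0.0, 0.004, -1.0], [-1.0, -0.0, 0.0]]
```

Move over the bar at z≈0.14, then look with the wrist and side cameras.

>>> {"name": "play_rows", "arguments": {"deltas": [[[5, 3, 10, 0, 0, 0, 42], [10, 3, 10, 0, 0, 0, 42], [20, 4, 12, 0, 0, 0, 42], [25, 0, 0, 0, 0, 0, 42], [0, 0, 0, 0, 0, 0, 42]]]}}

```text
time_s: 2.65
ee_pos: [0.4493, 0.0585, 0.1423]
eef_rot: [-1.521, 1.565, -3.085]
force: [0.3, 0.5, 0.2]
grip_width: 0.0418
```

```bash
python3 - <<'E'
from plan import *
b=bar(0); go([b[0],b[1],.076],SY)
c=shot('wrist','w1.png'); print(proj(c,[b+[0,.04,0],b-[0,.04,0]]))
shot('side','s1.png'); a=cv2.imread('pics/s1.png')[100:260,200:360]; cv2.imwrite('pics/s1c.png',cv2.resize(a,None,fx=3.7,fy=3.7))
E
```

```text
shift mm [66.3  1.8 -1.5] rot [0.001 0.    0.006]
shift mm [66.3  1.8 -1.5] rot [-3.141 -0.009  0.   ]
pos [0.4493 0.0585 0.1423] q [ 0.049  0.155  1.855 -0.     1.137  0.042] F [0.3 0.5 0.2] w 0.0418
[[-0.006, 1.0, 0.007], [-0.0, 0.007, -1.0], [-1.0, -0.006, 0.0]]
[[281.52445577 176.3096965 ]
 [280.59765274 278.39449813]]
```

View pics/w1.png

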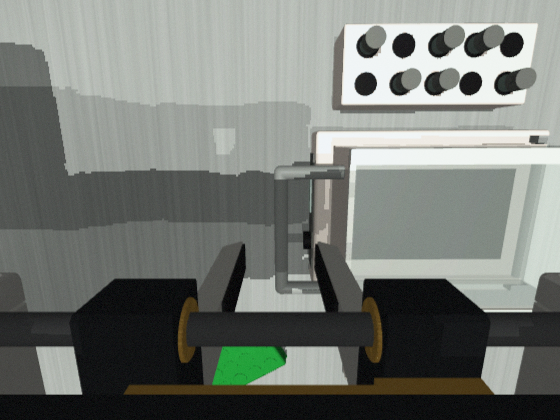

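View pics/s1c.png

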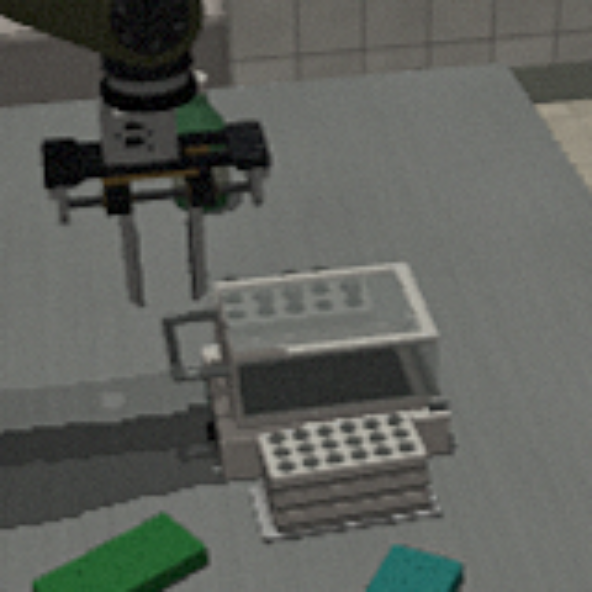

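The wrist view has the bar at u≈281, v 172–288, where the fit predicted it and between the fingers. Descend and close.

>>> {"name": "play_rows", "arguments": {"deltas": [[[20, 1, 0, 0, 0, 0, 42], [20, 0, 0, 0, 0, 0, 42], [20, 0, 0, 0, 0, 0, 42], [6, 0, 0, 0, 0, 0, 42], [0, 0, 0, 0, 0, 0, 8], [0, 0, 0, 0, 0, 0, 5], [0, 0, 0, 0, 0, 0, 5], [0, 0, 0, 0, 0, 0, 5]]], "grip_force": 20}}

```text
time_s: 3.55
ee_pos: [0.452, 0.0596, 0.0802]
eef_rot: [1.637, 1.57, 0.072]
force: [-15.3, 0.3, 6.5]
grip_width: 0.0137
```

```bash
python3 - <<'E'
from plan import *
p,R,o=cur(); print(p,o['grip_width'],o['force'],R.as_matrix())
p0=bar(0)
for t in np.arange(0,1.56,.1): 
    d=(bar(t)-bar(max(0,t-.1)))*1e3; print(round(t,2),'down/fwd',np.round([-d[2],d[0],d[1]],1),np.round(bar(t),3))
E
```

```text
[0.45202013 0.05956592 0.08018085] 0.013715041813868213 [-15.29006766   0.33349075   6.50625378] [[ 8.34184385e-04  9.99980843e-01  6.13329631e-03]
 [ 6.01049526e-05  6.13324830e-03 -9.99981190e-01]
 [-9.99999650e-01  8.34537335e-04 -5.49875412e-05]]
0.0 down/fwd [-0.  0.  0.] [0.451 0.06  0.095]
0.1 down/fwd [-21.7   6.1   0. ] [0.457 0.06  0.117]
0.2 down/fwd [-21.    8.2   0. ] [0.465 0.06  0.138]
0.3 down/fwd [-20.1  10.3   0.1] [0.475 0.06  0.158]
0.4 down/fwd [-18.9  12.2   0.1] [0.488 0.06  0.177]
0.5 down/fwd [-17.6  14.1   0.1] [0.502 0.06  0.194]
0.6 down/fwd [-16.1  15.8   0.1] [0.517 0.06  0.21 ]
0.7 down/fwd [-14.5  17.3   0.1] [0.535 0.06  0.225]
0.8 down/fwd [-12.7  18.6   0.1] [0.553 0.061 0.238]
0.9 down/fwd [-10.8  19.8   0.1] [0.573 0.061 0.248]
1.0 down/fwd [-8.7 20.8  0.1] [0.594 0.061 0.257]
1.1 down/fwd [-6.6 21.6  0.1] [0.615 0.061 0.264]
1.2 down/fwd [-4.4 22.1  0.1] [0.638 0.061 0.268]
1.3 down/fwd [-2.2 22.4  0.1] [0.66  0.061 0.27 ]
1.4 down/fwd [ 0.1 22.6  0.1] [0.683 0.061 0.27 ]
1.5 down/fwd [ 2.3 22.4  0.1] [0.705 0.061 0.268]
```

```bash
python3 - <<'E'
from plan import *
shot('wrist','w2.png')
shot('side','s2.png'); a=cv2.imread('pics/s2.png')[130:250,210:350]; cv2.imwrite('pics/s2c.png',cv2.resize(a,None,fx=5,fy=5,interpolation=cv2.INTER_CUBIC))
p,R,o=cur(); print(p,o['grip_width'],o['force'])
E
```

```text
[0.45003131 0.05952971 0.07974743] 0.009391889571147193 [-17.37820699  -1.29335283  13.10925174]
```

View pics/w2.png

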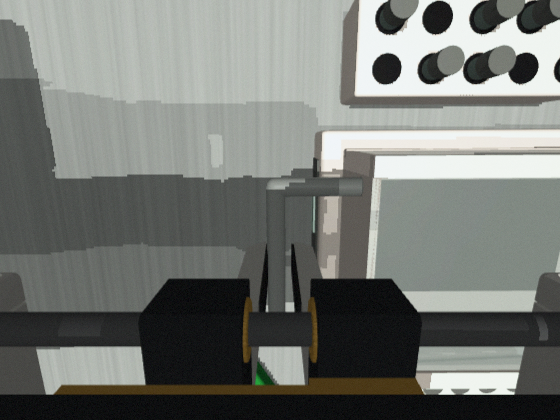

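View pics/s2c.png

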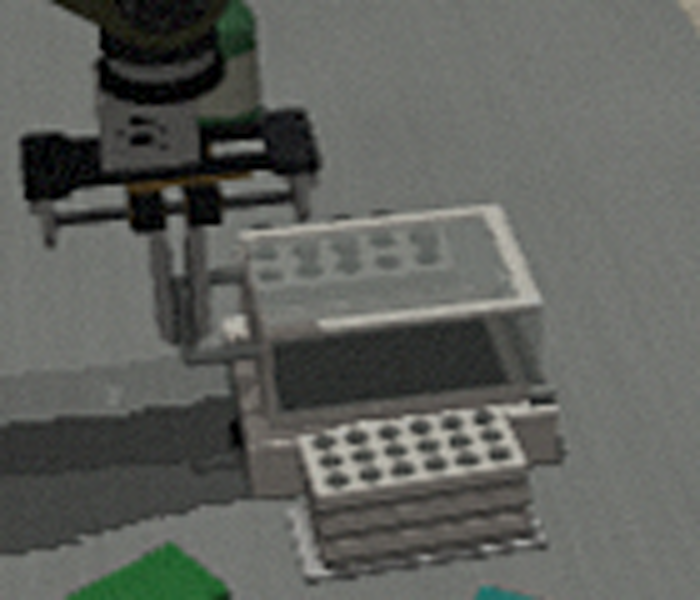

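>>> {"name": "play_rows", "arguments": {"deltas": [[[0, -1, 0, 0, 0, 0, 5], [-10, 2, 0, 0, 0, 0, 5], [-11, 3, 0, 0, 0, 0, 5], [-11, 4, 0, 0, 0, 0, 5], [-10, 4, 0, 0, 0, 0, 5], [-10, 5, 0, 0, 0, 0, 5], [-10, 5, 0, 0, 0, 0, 5]]]}}

```text
time_s: 4.35
ee_pos: [0.4737, 0.0598, 0.1425]
eef_rot: [-1.704, 1.57, 3.014]
force: [-2.0, 1.2, -0.9]
grip_width: 0.009
```

```bash
cat >> plan.py <<'E'
def chk():
    p,R,o=cur(); g=p+R.apply([-.019,0,0]); H=np.array([SH[0]+.09,.045]); d=g[[0,2]]-H
    print('grasp',np.round(g,4),'r',round(np.hypot(*d),4),'th',round(np.arctan2(d[1],-d[0])-.2235,3),'F',np.round(o['force'],1),'M',np.round(o['moment'],2),'w',round(o['grip_width'],4),'t',o['time_s'])
E
python3 - <<'E'
from plan import *
shot('side','s3.png'); a=cv2.imread('pics/s3.png')[110:250,210:350]; cv2.imwrite('pics/s3c.png',cv2.resize(a,None,fx=4,fy=4,interpolation=cv2.INTER_CUBIC))
chk()
E
```

```text
grasp [0.4747 0.0598 0.1631] r 0.2288 th 0.319 F [-10.9  -0.7   7.6] M [0.01 2.45 0.03] w 0.0092 t 4.4
```

View pics/s3c.png

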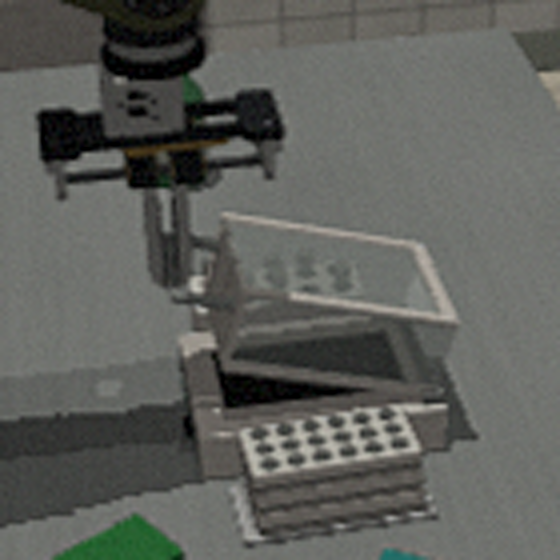

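The hood is lifting, at about 0.3 rad. Continue the arc.

>>> {"name": "play_rows", "arguments": {"deltas": [[[-9, 6, 0, 0, 0, 0, 5], [-9, 6, 0, 0, 0, 0, 5], [-9, 7, 0, 0, 0, 0, 5], [-9, 7, 0, 0, 0, 0, 5], [-8, 8, 0, 0, 0, 0, 5], [-8, 8, 0, 0, 0, 0, 5], [-7, 9, 0, 0, 0, 0, 5], [-7, 9, 0, 0, 0, 0, 5], [-6, 9, 0, 0, 0, 0, 5], [-6, 9, 0, 0, 0, 0, 5]]]}}

```text
time_s: 5.4
ee_pos: [0.5521, 0.0606, 0.2231]
eef_rot: [1.92, 1.568, 0.355]
force: [-10.7, 3.0, 15.4]
grip_width: 0.0092
```

```bash
python3 - <<'E'
from plan import *
chk()
E
```

```text
grasp [0.5521 0.0606 0.2421] r 0.2301 th 0.806 F [-10.7   3.   15.4] M [0.43 2.13 0.05] w 0.0092 t 5.4
```

>>> {"name": "play_rows", "arguments": {"deltas": [[[-7, 8, 0, 0, 0, 0, 5], [-7, 9, 0, 0, 0, 0, 5], [-5, 10, 0, 0, 0, 0, 5], [-5, 10, 0, 0, 0, 0, 5], [-4, 11, 0, 0, 0, 0, 5], [-3, 11, 0, 0, 0, 0, 5], [-2, 11, 0, 0, 0, 0, 5], [-2, 11, 0, 0, 0, 0, 5], [-1, 11, 0, 0, 0, 0, 5], [-1, 11, 0, 0, 0, 0, 5]]]}}

```text
time_s: 6.4
ee_pos: [0.6556, 0.0614, 0.2577]
eef_rot: [2.171, 1.569, 0.607]
force: [-0.3, 4.8, 2.1]
grip_width: 0.0089
```

```bash
python3 - <<'E'
from plan import *
chk()
shot('side','s4.png'); a=cv2.imread('pics/s4.png')[80:250,210:380]; cv2.imwrite('pics/s4c.png',cv2.resize(a,None,fx=3.5,fy=3.5,interpolation=cv2.INTER_CUBIC))
E
```

```text
grasp [0.6556 0.0614 0.2767] r 0.2322 th 1.282 F [-0.3  4.8  2.1] M [ 0.67  0.32 -0.05] w 0.0089 t 6.4
```

View pics/s4c.png

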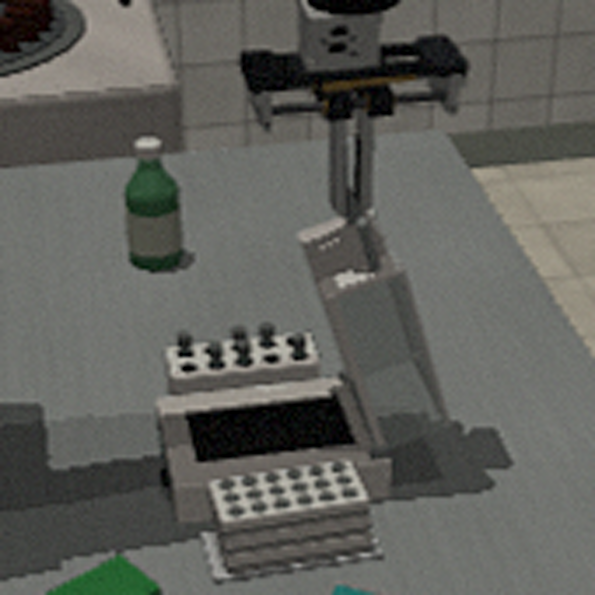

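Hood at about 1.28 rad. I'll take it to about 1.5, then open and retreat upward.

>>> {"name": "play_rows", "arguments": {"deltas": [[[0, 11, 0, 0, 0, 0, 5], [0, 11, 0, 0, 0, 0, 5], [1, 11, 0, 0, 0, 0, 5], [1, 11, 0, 0, 0, 0, 5], [2, 11, 0, 0, 0, 0, 5], [0, 0, 0, 0, 0, 0, 5]]]}}

```text
time_s: 7.05
ee_pos: [0.7109, 0.0616, 0.2533]
eef_rot: [1.904, 1.568, 0.34]
force: [2.0, 3.2, 2.1]
grip_width: 0.0092
```

```bash
python3 - <<'E'
from plan import *
chk(); print(ctrl.get_obs()['qpos'])
E
```

```text
grasp [0.7108 0.0616 0.2723] r 0.2308 th 1.522 F [2.  3.2 2.1] M [ 0.64 -0.24  0.05] w 0.0092 t 7.05
[3.48532160e-02 6.70343135e-01 8.75398076e-01 7.73462382e-04
 1.59339615e+00 2.83862735e-02]
```

>>> {"name": "play_rows", "arguments": {"deltas": [[[0, 0, 0, 0, 0, 0, 30], [-5, 0, 0, 0, 0, 0, 30], [-20, 0, 0, 0, 0, 0, 30], [-25, -10, 0, 0, 0, 0, 30], [-10, -30, 0, 0, 0, 0, 30], [0, -40, 0, 0, 0, 0, 50], [0, -40, 0, 0, 0, 0, 70], [0, 0, 0, 0, 0, 0, 80]]]}}

```text
time_s: 7.85
ee_pos: [0.5859, 0.0602, 0.3135]
eef_rot: [-1.035, 1.57, -2.6]
force: [0.9, -0.2, 0.9]
grip_width: 0.0505
```

```bash
python3 - <<'E'
from plan import *
chk()
shot('side','s5.png'); a=cv2.imread('pics/s5.png')[80:250,210:380]; cv2.imwrite('pics/s5c.png',cv2.resize(a,None,fx=3.5,fy=3.5,interpolation=cv2.INTER_CUBIC))
shot('scene','c5.png'); a=cv2.imread('pics/c5.png')[150:290,220:400]; cv2.imwrite('pics/c5c.png',cv2.resize(a,None,fx=4.4,fy=4.4,interpolation=cv2.INTER_CUBIC))
E
```

```text
grasp [0.5859 0.0602 0.3325] r 0.2998 th 1.06 F [ 0.9 -0.2  0.9] M [-0.1   0.02  0.02] w 0.0505 t 7.85
```

View pics/s5c.png

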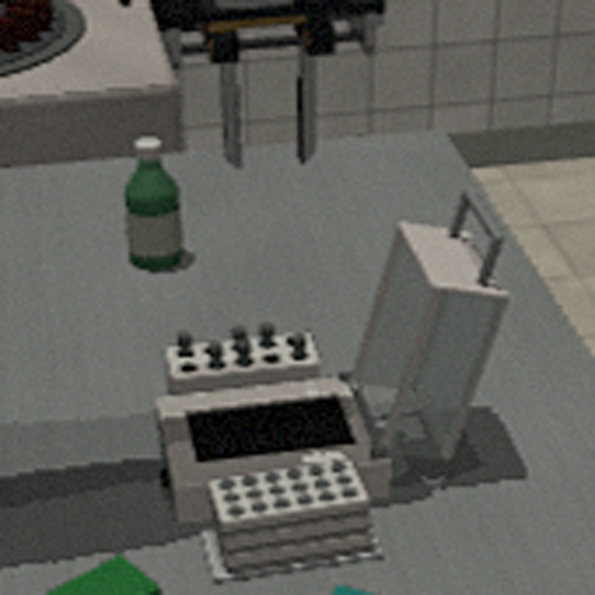

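View pics/c5c.png

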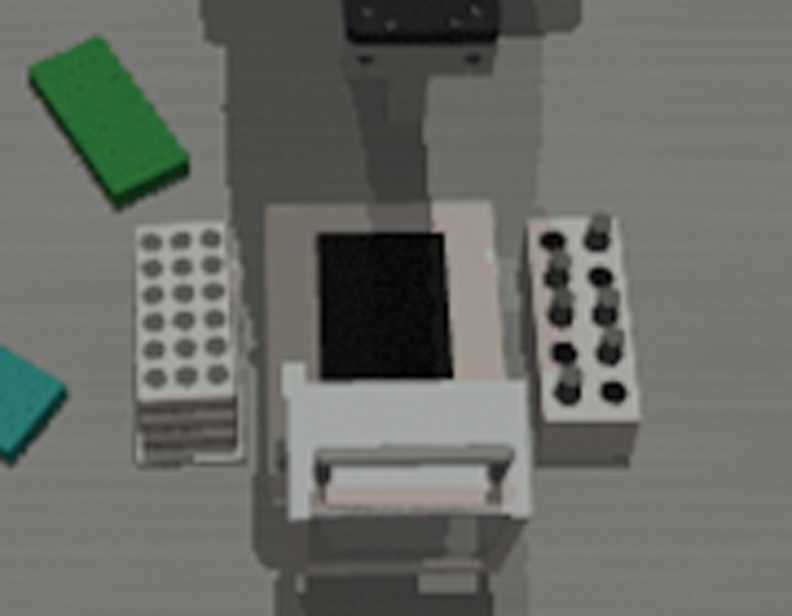

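Hood is fully open and free. Now refine the pad and tray poses in the unobstructed views.

```bash
python3 - <<'E'
from h import *
for n,(x,y,w,h) in {'s5':(250,160,80,90),'c5':(242,192,130,70)}.items():
    a=cv2.imread(f'pics/{n}.png')[y:y+h,x:x+w]; s=6.1 if n=='c5' else 6.6
    cv2.imwrite(f'pics/{n}z.png',cv2.resize(a,(int(w*s),int(h*s)),interpolation=cv2.INTER_CUBIC)); print(n,int(w*s)/w,int(h*s)/h)
E
```

```text
s5 6.6 6.6
c5 6.1 6.1
```

View pics/s5z.png

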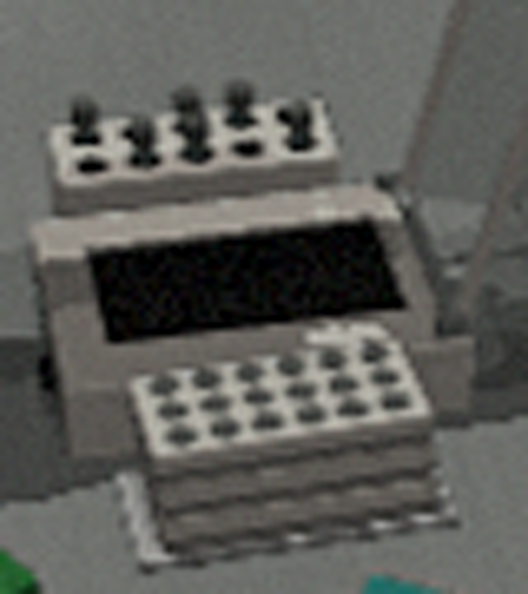

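View pics/c5z.png

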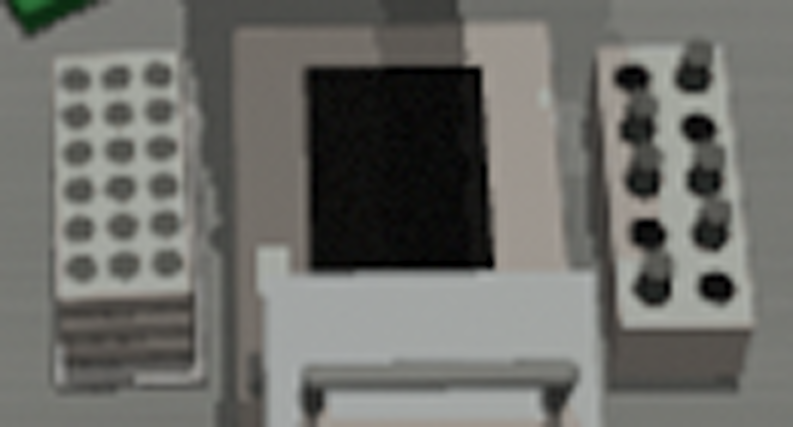

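```bash
python3 - <<'E'
from fit import *
cs,cd=ld('c5'),ld('s5')
S=lambda p:cr(p,6.1,(242,192)); D=lambda p:cr(p,6.6,(250,160))
a,b,z=.075,.042,.044
print('pad+base');fit([(cs,S((307,67)),(-a,-b,z)),(cs,S((482,66)),(-a,b,z)),(cs,S((234,26)),(-.1,-.075,z)),(cs,S((549,22)),(-.1,.075,z)),
(cd,D((108,342)),(-a,-b,z)),(cd,D((405,306)),(a,-b,z)),(cd,D((377,221)),(a,b,z)),(cd,D((89,250)),(-a,b,z))],[.58,.06,0])
a,b,z=.065,.03,.066
print('tray');fit([(cs,S((55,55)),(-a,-b,z)),(cs,S((180,51)),(-a,b,z)),(cs,S((195,292)),(a,b,z)),(cs,S((55,298)),(a,-b,z)),
(cd,D((155,463)),(-a,-b,z)),(cd,D((436,418)),(a,-b,z)),(cd,D((398,333)),(a,b,z)),(cd,D((130,374)),(-a,b,z))],[.58,-.07,0])
E
```

```text
pad+base
[ 0.5818  0.0597 -0.005 ]
[[-0.6, -0.2], [0.0, 0.0], [-0.1, -0.6], [0.1, 0.1], [-0.1, -0.1], [0.8, 0.3], [-0.1, -0.9], [-0.2, -0.6]]
tray
[ 0.5774 -0.0658  0.0554]
[[-0.8, -0.2], [-0.1, -0.6], [-0.6, 0.0], [-0.1, 0.2], [-0.1, -1.6], [-0.1, -1.4], [0.4, 0.1], [-0.1, 0.0]]
```

>>> {"name": "play_rows", "arguments": {"deltas": [[[0, 0, 0, -0.147, 0, 0, 76], [0, 0, 0, -0.147, 0, 0, 76], [0, 0, 0, -0.147, 0, 0, 76], [0, 0, 0, -0.147, 0, 0, 76], [0, 0, 0, -0.147, 0, 0, 76], [0, 0, 0, -0.147, 0, 0, 76], [0, 0, 0, -0.147, 0, 0, 76], [0, 0, 0, -0.147, 0, 0, 76], [0, 0, 0, -0.147, 0, 0, 76], [0, 0, 0, -0.147, 0, 0, 76]]]}}

```text
time_s: 8.95
ee_pos: [0.591, 0.0602, 0.3124]
eef_rot: [-0.463, 1.57, -0.552]
force: [0.4, -0.1, 0.6]
grip_width: 0.0758
```

>>> {"name": "play_rows", "arguments": {"deltas": [[[0, 0, 0, -0.147, 0, 0, 76], [15, -30, 0, 0, 0, 0, 76], [30, -30, 0, 0, 0, 0, 76], [30, -30, 0, 0, 0, 0, 76], [30, -35, 0, 0, 0, 0, 76], [30, 0, 0, 0, 0, 0, 76], [30, 0, 0, 0, 0, 0, 76], [0, 0, 0, 0, 0, 0, 76]]]}}

```text
time_s: 9.75
ee_pos: [0.5956, -0.0648, 0.1435]
eef_rot: [2.942, 1.564, 2.993]
force: [-0.4, 0.2, 0.5]
grip_width: 0.0762
```

```bash
python3 - <<'E'
from plan import *
go([.5775,-.066,.12],np.pi/2+.055)
c=shot('wrist','w6.png'); 
ca,sa=np.cos(.055),np.sin(.055)
print(proj(c,[[.5775+ca*x-sa*y,-.066+sa*x+ca*y,.066] for x,y in ((-.065,-.03),(.065,-.03),(.065,.03),(-.065,.03))]))
E
```

```text
shift mm [ 23.6  -0.3 -18. ] rot [-0.003 -0.006 -0.001]
shift mm [ 23.6  -0.3 -18. ] rot [ 3.138e+00 -2.000e-03  1.000e-02]
pos [ 0.5956 -0.0648  0.1435] q [-0.17   0.466  1.44  -0.     1.242 -1.792] F [-0.4  0.2  0.5] w 0.0762
[[-0.006, -0.051, 0.999], [0.001, 0.999, 0.051], [-1.0, 0.001, -0.006]]
[[242.36367339 120.27408638]
 [246.82122875 273.73883941]
 [314.69435253 273.54844362]
 [318.59894287 120.08054432]]
```

View pics/w6.png

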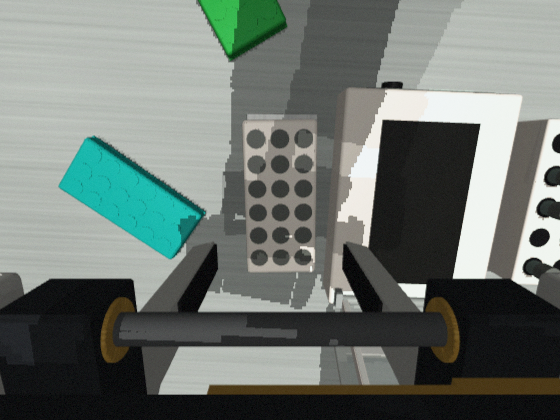

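White tray at wrist pixels (244–316, 121–272) matches the prediction within 2 px. It's the wanted one: white, on the stack and beside the shaker. The turquoise (130,197) and green (245,20) blocks are not. Descend astride it.

>>> {"name": "play_rows", "arguments": {"deltas": [[[10, -1, -9, 0, 0, 0, 76], [13, 0, -9, 0, -0.006, 0, 76], [15, 0, 0, 0, 0, 0, 76], [15, 0, 0, 0, 0, 0, 76], [15, 0, 0, 0, 0, 0, 76], [12, 0, 0, 0, 0, 0, 76], [7, 0, 0, 0, 0, 0, 76], [0, 0, 0, 0, 0, 0, 76]]]}}

```text
time_s: 10.6
ee_pos: [0.5785, -0.0663, 0.0594]
eef_rot: [0.08, 1.566, 0.132]
force: [-0.2, 0.8, 0.1]
grip_width: 0.0758
```

```bash
python3 - <<'E'
from plan import *
go([.5775,-.066,.050],np.pi/2+.055)
shot('wrist','w7.png'); shot('side','s7.png'); a=cv2.imread('pics/s7.png')[130:260,220:360]; cv2.imwrite('pics/s7c.png',cv2.resize(a,None,fx=4.5,fy=4.5,interpolation=cv2.INTER_CUBIC))
E
```

```text
shift mm [ 9.3  0.3 -1. ] rot [-0.003  0.004 -0.   ]
shift mm [ 9.3  0.3 -1. ] rot [ 3.139e+00 -1.000e-03 -7.000e-03]
pos [ 0.5785 -0.0663  0.0594] q [-0.178  0.524  1.568  0.002  1.045 -1.801] F [-0.2  0.8  0.1] w 0.0758
[[0.004, -0.052, 0.999], [0.001, 0.999, 0.052], [-1.0, 0.0, 0.004]]
```

View pics/s7c.png

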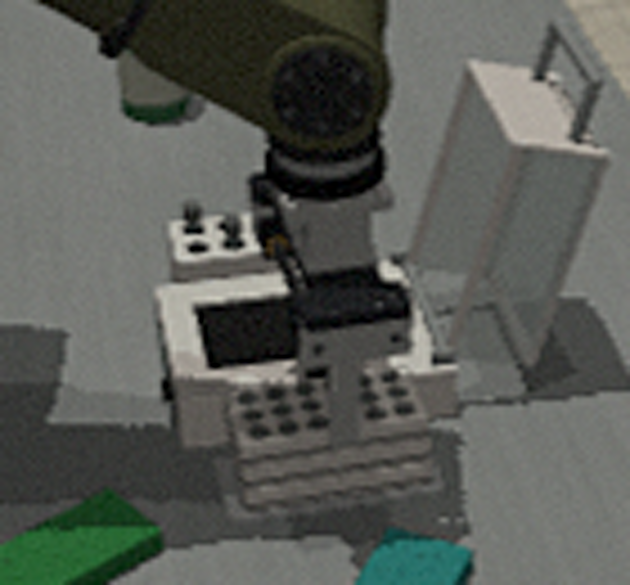

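View pics/w7.png

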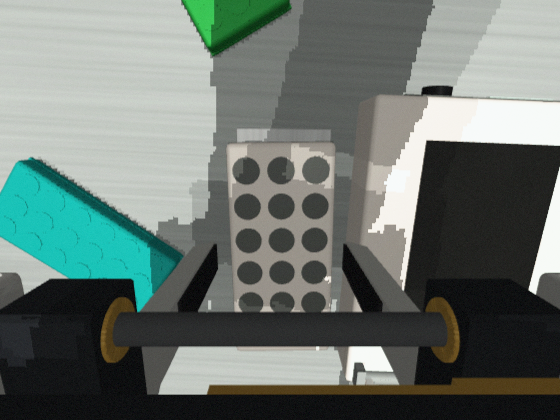

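>>> {"name": "play_rows", "arguments": {"deltas": [[[5, 0, -1, 0, 0.004, 0, 76], [4, 0, 0, 0, 0, 0, 76], [0, 0, 0, 0, 0, 0, 66], [0, 0, 0, 0, 0, 0, 60], [0, 0, 0, 0, 0, 0, 56], [0, 0, 0, 0, 0, 0, 56], [0, 0, 0, 0, 0, 0, 56]]], "grip_force": 8}}

```text
time_s: 11.4
ee_pos: [0.5779, -0.0664, 0.0516]
eef_rot: [-0.017, 1.569, 0.035]
force: [0.3, 0.3, -0.6]
grip_width: 0.0598
```

```bash
python3 - <<'E'
from plan import *
p,R,o=cur(); print(o['grip_width'],o['force'])
go([.581,.060,.048],np.pi/2+.0)
E
```

```text
0.05975242914398921 [ 0.30777362  0.30269611 -0.59972126]
shift mm [  3.6 126.1   9.7] rot [ 0.052  0.002 -0.   ]
shift mm [  3.6 126.1   9.7] rot [-3.089e+00  0.000e+00  3.000e-03]
pos [ 0.5779 -0.0664  0.0516] q [-1.780e-01  5.350e-01  1.573e+00  1.000e-03  1.032e+00 -1.801e+00] F [ 0.3  0.3 -0.6] w 0.0598
[[0.002, -0.052, 0.999], [0.0, 0.999, 0.052], [-1.0, -0.0, 0.002]]
```

>>> {"name": "play_rows", "arguments": {"deltas": [[[0, 4, 0, 0, 0, 0, 56], [0, 8, 0.5, 0, 0, 0, 56], [0, 10, 1, 0, 0, 0, 56], [0, 10, 1, 0, 0, 0, 56], [0, 10, 1, 0.005, 0, 0, 56], [0, 10, 1, 0.005, 0, 0, 56], [0, 10, 1, 0.01, 0, 0, 56], [0, 10, 1, 0.01, 0, 0, 56]]]}}

```text
time_s: 12.2
ee_pos: [0.5808, 0.0069, 0.0512]
eef_rot: [0.245, 1.569, 0.266]
force: [1.6, -0.5, -1.0]
grip_width: 0.0601
```

```bash
python3 - <<'E'
from plan import *
go([.581,.060,.048],np.pi/2+.0)
shot('scene','c8.png'); a=cv2.imread('pics/c8.png')[150:290,220:400]; cv2.imwrite('pics/c8c.png',cv2.resize(a,None,fx=4.4,fy=4.4,interpolation=cv2.INTER_CUBIC))
shot('side','s8.png'); a=cv2.imread('pics/s8.png')[130:260,220:360]; cv2.imwrite('pics/s8c.png',cv2.resize(a,None,fx=4.5,fy=4.5,interpolation=cv2.INTER_CUBIC))
E
```

```text
shift mm [ 3.2 53.1  1.4] rot [ 0.021  0.001 -0.   ]
shift mm [ 3.2 53.1  1.4] rot [-3.12e+00  1.00e-03  2.00e-03]
pos [0.5808 0.0069 0.0512] q [-5.100e-02  5.340e-01  1.575e+00  1.000e-03  1.031e+00 -1.644e+00] F [ 1.6 -0.5 -1. ] w 0.0601
[[0.001, -0.021, 1.0], [0.0, 1.0, 0.021], [-1.0, 0.0, 0.001]]
```

View pics/s8c.png

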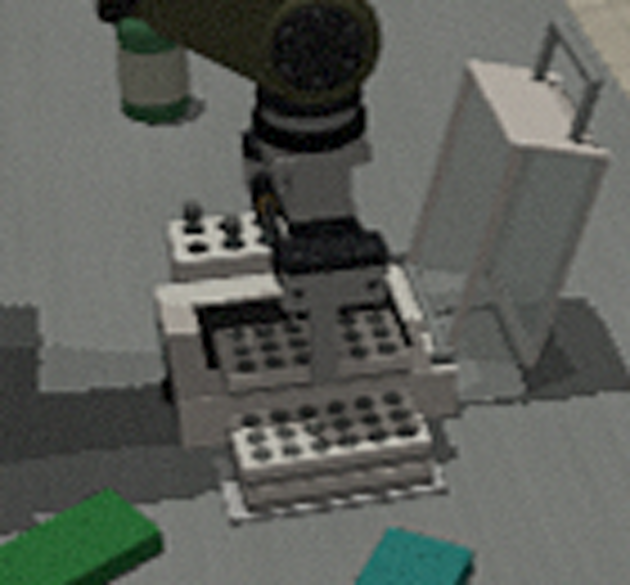

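View pics/c8c.png

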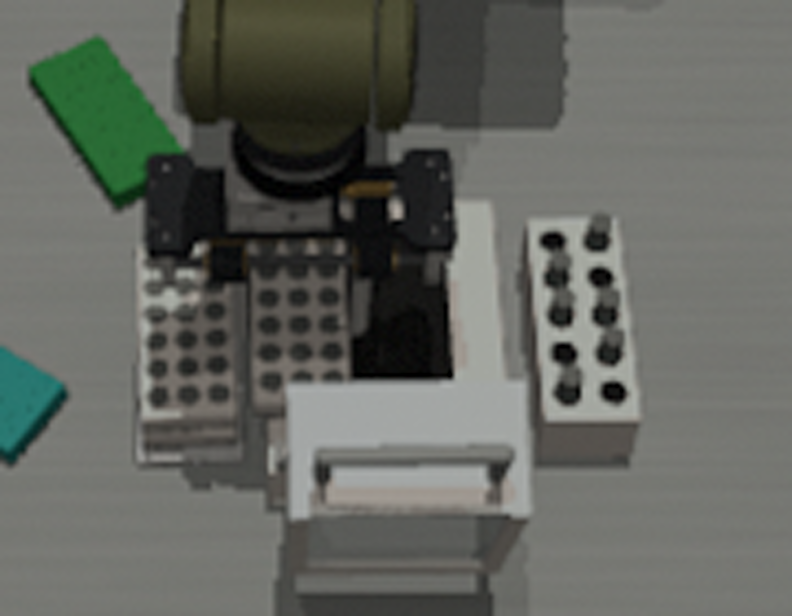

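Lower trays unmoved. Slide the rest and let it down the 2 mm.

>>> {"name": "play_rows", "arguments": {"deltas": [[[0, 10, 0.5, 0.01, 0, 0, 56], [0, 10, 0.5, 0.01, 0, 0, 56], [0, 10, 0, 0, 0, 0, 56], [0, 10, 0, 0, 0, 0, 56], [0, 8, 0, 0, 0, 0, 56], [0, 4, 0, 0, 0, 0, 56], [1, 0, 0, 0, 0, 0, 56], [1, 0, 0, 0, 0, 0, 56], [0, 0, 0, 0, 0, 0, 56]]]}}

```text
time_s: 13.2
ee_pos: [0.5816, 0.0576, 0.0495]
eef_rot: [0.076, 1.569, 0.078]
force: [-0.1, 0.1, -0.8]
grip_width: 0.0601
```

```bash
python3 - <<'E'
from plan import *
go([.581,.060,.050],np.pi/2+.0)
c=shot('wrist','w9.png')
E
```

```text
shift mm [-0.5  2.4 -0.6] rot [ 0.002  0.002 -0.   ]
shift mm [-0.5  2.4 -0.6] rot [-3.14e+00  0.00e+00  3.00e-03]
pos [0.5816 0.0576 0.0495] q [ 0.036  0.543  1.565  0.     1.031 -1.537] F [-0.1  0.1 -0.8] w 0.0601
[[0.002, -0.002, 1.0], [0.0, 1.0, 0.002], [-1.0, 0.0, 0.002]]
```

View pics/w9.png

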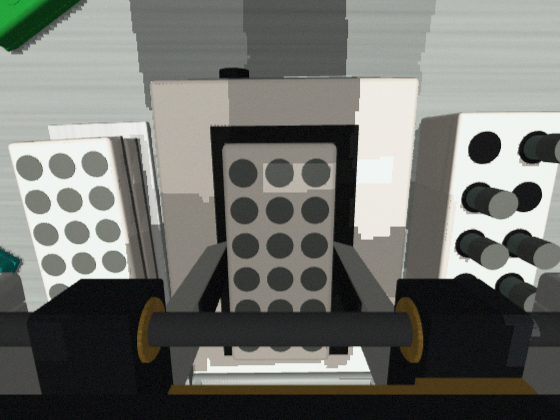

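>>> {"name": "play_rows", "arguments": {"deltas": [[[0, 2.5, 0, 0, 0, 0, 56], [0.5, 0, 0, 0, 0, 0, 56], [0, 0, 0, 0, 0, 0, 56], [0, 0, 0, 0, 0, 0, 64], [0, 0, 0, 0, 0, 0, 72], [0, 0, 0, 0, 0, 0, 72], [-10, 0, 0, 0, 0, 0, 72], [-30, 0, 0, 0, 0, 0, 72], [-40, 0, 0, 0, 0, 0, 72], [-40, 0, -10, 0, 0, 0, 72]]]}}

```text
time_s: 14.25
ee_pos: [0.5713, 0.0602, 0.1708]
eef_rot: [0.047, 1.569, 0.049]
force: [0.9, 0.5, 0.4]
grip_width: 0.0724
```

>>> {"name": "play_rows", "arguments": {"deltas": [[[-20, 0, -40, 0, 0, 0, 72], [0, 0, -40, 0, 0, 0, 72], [0, 0, -40, 0, 0, 0, 72], [0, 0, -30, 0, 0, 0, 72], [0, 0, 0, 0, 0, 0, 72]]]}}

```text
time_s: 14.75
ee_pos: [0.4191, 0.06, 0.1897]
eef_rot: [0.064, 1.567, 0.066]
force: [-0.2, 0.1, -0.2]
grip_width: 0.0721
```

```bash
python3 - <<'E'
from plan import *
chk()
c=shot('wrist','w10.png')
shot('side','s10.png'); a=cv2.imread('pics/s10.png')[160:250,250:330]; cv2.imwrite('pics/s10z.png',cv2.resize(a,None,fx=6.6,fy=6.6,interpolation=cv2.INTER_CUBIC))
shot('scene','c10.png'); a=cv2.imread('pics/c10.png')[192:262,242:372]; cv2.imwrite('pics/c10z.png',cv2.resize(a,None,fx=6.1,fy=6.1,interpolation=cv2.INTER_CUBIC))
E
```

```text
grasp [0.419  0.06   0.2087] r 0.3003 th 0.353 F [-0.2  0.1 -0.2] M [ 0.02 -0.    0.04] w 0.0721 t 14.75
```

View pics/s10z.png

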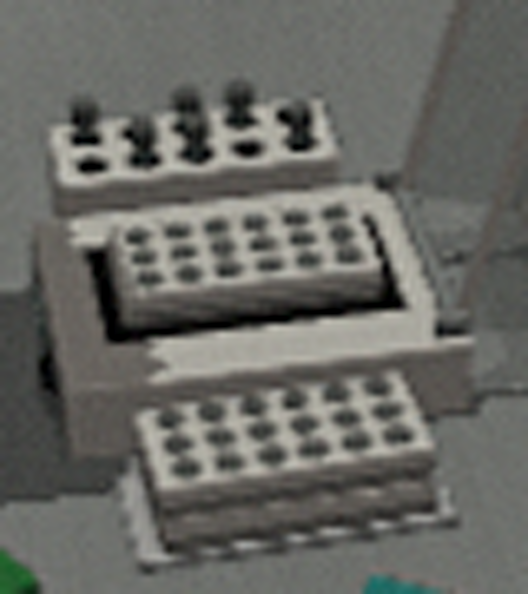

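View pics/c10z.png

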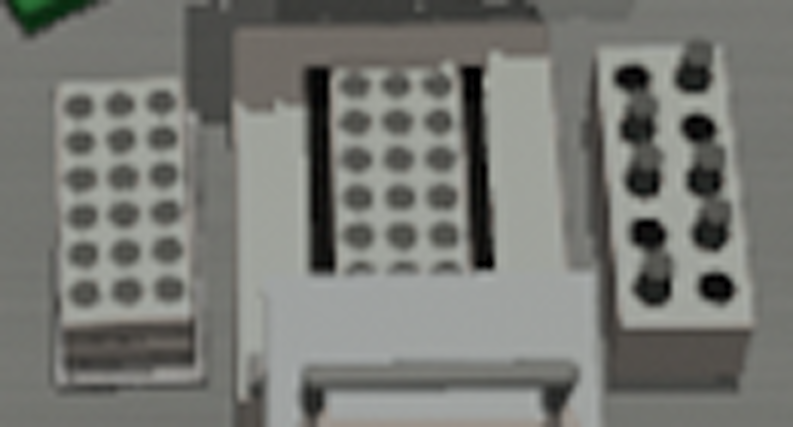

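View pics/w10.png

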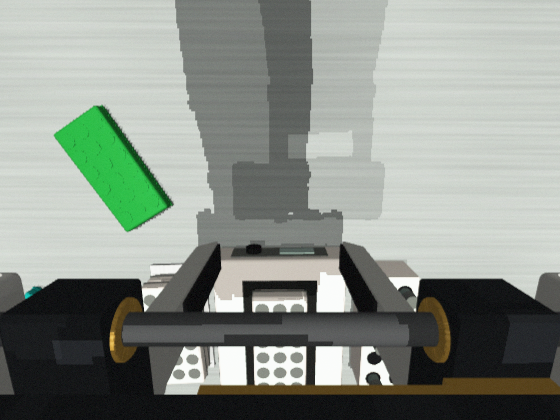

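View pics/s10.png

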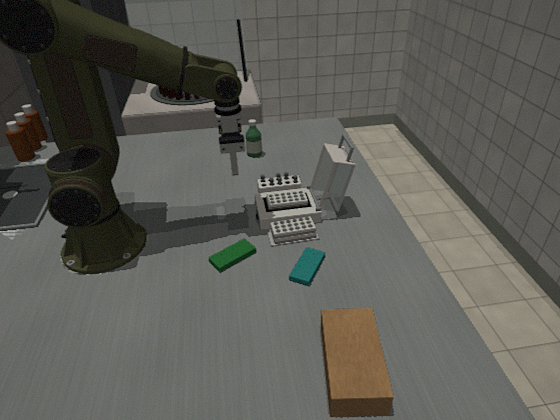

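Tray lies on the pad. A numeric check of tray vs. pad and of the lower trays and hood:

```bash
python3 - <<'E'
from fit import *
cs,cd=ld('c10'),ld('s10')
S=lambda p:cr(p,6.1,(242,192)); D=lambda p:cr(p,6.6,(250,160))
a,b,z=.065,.03,.064
print('tray');t=fit([(cs,S((333,66)),(-a,-b,z)),(cs,S((458,64)),(-a,b,z)),
(cd,D((122,305)),(-a,-b,z)),(cd,D((380,270)),(a,-b,z)),(cd,D((358,203)),(a,b,z)),(cd,D((108,234)),(-a,b,z))],[.58,.06,0])
for P in ([.5818,.0597,-.005],[.5807,.0607,.006]):
    d=t[:2]-P[:2]; c,s=np.cos(P[2]),np.sin(P[2]); print('rel pad mm',np.round([(c*d[0]+s*d[1])*1e3,(-s*d[0]+c*d[1])*1e3],1),'yaw',round(t[2]-P[2],3))
z=.046
print('mid');fit([(cs,S((57,83)),(-a,-b,z)),(cs,S((183,79)),(-a,b,z)),(cs,S((197,318)),(a,b,z)),(cs,S((63,324)),(a,-b,z)),
(cd,D((160,500)),(-a,-b,z)),(cd,D((436,455)),(a,-b,z)),(cd,D((404,370)),(a,b,z)),(cd,D((136,408)),(-a,b,z))],[.58,-.07,0])
# image change vs before, at side bystander regions
A=cv2.imread('pics/side0.png').astype(int);B=cv2.imread('pics/s10.png').astype(int);C=cv2.imread('pics/s5.png').astype(int)
for n,(x0,y0,x1,y1) in dict(carton=(310,300,400,415),soap=(240,115,268,162)).items(): print(n,abs(A-B)[y0:y1,x0:x1].mean())
print('rack/hood vs after opening',abs(C-B)[170:190,255:303].mean(),abs(C-B)[130:215,315:360].mean())
E
```

```text
tray
[ 0.5813  0.057  -0.0188]
[[-1.2, -1.3], [-0.4, -0.7], [-0.1, -1.7], [0.8, -0.4], [0.8, -0.3], [0.0, -1.2]]
rel pad mm [-0.5 -2.7] yaw -0.014
rel pad mm [ 0.6 -3.7] yaw -0.025
mid
[ 0.5792 -0.0656  0.0564]
[[-0.6, -0.3], [-0.3, -0.7], [-0.7, -0.0], [-0.9, 0.2], [0.0, -2.1], [0.3, -1.9], [-0.1, -0.5], [-0.1, -0.1]]
carton 3.8756843800322063
soap 7.883991894630192
rack/hood vs after opening 4.351736111111111 4.313986928104575
```

```bash
python3 -c "
from station import hand_in; print(hand_in())"
```

```text
the job is handed in; nothing more can be done
None
```

The job is handed in at about 15 s of the 54 s allowed; `hand_in` reports no verdict. I gripped the hood's bar and swung it to about 1.5 rad. Then I let go, and it fell back and stayed fully open by itself. I gripped the top tray by its sides at 8 N and slid it flat about 126 mm sideways onto the pad, lowered it the 2 mm step and retreated clear.

**Tray position:** my last fit puts the tray within 1 mm of the pad centre along the shaker's x and 3–4 mm towards −y. It is turned by about 0.02 rad.

**Hood, trays and bystanders:**
- **Hood:** it stands open in the last picture, looking the same as right after I let go.
- **Lower trays:** the middle tray fits within about 2 mm of where the top tray stood at the start. I had no picture of its own starting place. I checked the bottom tray by eye only.
- **Rack and carton:** both look unmoved.
- **Robot:** the last force reading showed no contact.

**Checks that disagreed:** the two pad fits, hood closed and open, differ by about 1 mm and 0.011 rad. The final tray fit left errors of up to 1.7 pixels (roughly 4 mm), still well inside the limits. The picture change around the soap bottle (7.9) was above the 4–5 seen elsewhere, though by eye the bottle has not moved.

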